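Open the combination-locked standards box by feel

ROBOT

A 7-joint arm with a two-finger parallel gripper is mounted at the origin on the work surface. World frame = base frame: x ahead of the robot, y to its left, z up, the work surface at z = 0. Lengths are in m, angles in rad, forces in N, time in s.
With the tool pointing down it reaches from about 0.4 to 0.85 m from the base axis. Payload 10.4 kg.
Tool frame: the origin (TCP) lies between the finger pads; the fingertips stand ahead of it and the grasp point (between the pads) lies 5 mm behind it (manip.tip_extent is the z of the fingertips in the tool frame, in m); z points along the fingers, y is the line along which they close (so a half turn about z gives the same grasp; the last joint's range is limited). The gripper opens to 85 mm and grips with 20 to 120 N. Pads are 22 mm wide; open, the fingers measure 114 mm over their backs; the gripper's body (76 mm by 85 mm) begins 54 mm behind the grasp point. The pads swing forward as they close: fully open they stand 13 mm farther back than shut.
Start: joints at [-1.141, 0.332, -0.065, 1.46, 0.022, 1.35, -0.088], TCP at [0.273, 0.562, 0.22] pointing down, gripper open.
Joint ranges: [-2.6, 2.6], [-0.5, 2.12], [-1.47, 1.34], [0.16, 2.42], [-1.27, 4.41], [0.06, 2.06], [-2.6, 2.6]. Speed limits (rad/s): [2.22, 2.22, 2.79, 2.79, 3.14, 3.14, 3.14].

INTERFACE

Orientations are given as a unit quaternion [x, y, z, w].
In Python, from workcell import status, viewer, manip gives the robot as it stands.
- The arm moves only by the tool play_rows, never from a script. Its argument "plan" is one flat list of numbers, 7 for each row, row after row: the turn, a rotation vector about the tool's x, y, z in degrees, then the shift along the tool's x, y, z in m, then the opening, from 0 (shut) to 1 (fully open). In form: [ax, ay, az, dx, dy, dz, grip, ax, ay, az, dx, dy, dz, grip, ...]. A call has 1 to 20 rows; each row is the pose to reach, as a shift and turn from the pose commanded when the call began, along the tool's axes at that moment; what a row does not reach only later rows make up. A row lasts 1/8 s, in which the tool goes at most 62.5 mm and 10.7 degrees, less where a joint would pass 70% of its speed; a pose out of reach is approached as far as the arm can. A call with a gripper value outside its range is refused whole. The fingers move at their own pace and stop on an object; "squeeze" is the grip in N (left out, the last holds). Time passes only in rows, so rows that repeat a pose let the fingers close. It gives the time, the measured TCP pose, the force, the opening and the grip force at its end, in the units of the state.
- status.get_obs(): the state, without advancing time (a new reading comes with each control period).
- viewer.camera(name): name is "scene" or "top" or "wrist"; returns the picture (480x640x3 uint8, red, green, blue); there is no depth.
- viewer.camera_model(name): a dict with "fx", "fy", "cx", "cy" (pixels), "R" (3x3) and "t" (3): a world point X has camera coordinates R X + t. Camera axes: x right, y down, z forward; pixel columns grow to the right and rows downward; lengths in m; the calibration is good to about 2 mm. A picture is of the moment at which its call begins: read the wrist's pose just before it. camera_model takes no time and is no camera call; for the wrist camera it gives the pose at the moment of the call.
- manip.hand_in(): hands the job in; it is judged then, once.
The state is a dict: "clock": time; "joint_pos": joint angles; "joint_velocities": joint speeds; "tau": joint torques, N m; "position": TCP position; "ee_rot": TCP orientation; "ft_force": force on the tool from outside, world axes, zero at the start; "torque": the same for the moment, N m; "grip_width": opening from 0.0 (shut) to 1.0 (fully open); "grasp_force": force on a finger pad.
Only numpy, scipy, OpenCV 4.12 (cv2) and the standard library are available. Lean on these libraries where they do the work, as an engineer would, in place of code of your own. Each camera call takes 0.05 s, during which the arm holds its last target. There are 200 camera calls.

TASK

Open the locked box of reference standards: set its left dial to 3, then find the right dial's 5 by feel: its wheel has slipped, so the place now lies somewhere between the marks 4 and 6. Turn it slowly and gently through there until you feel the spring latch drop in and the dial catch, and stop at once without wrenching it; then slide the lid fully open, away from the dials, and let go. Never drag hard at a lid that is still locked, and leave the beaker, jar and tray where they stand.

Things in the scene. Friction and masses are not known exactly. Their poses are not given: they have to be found in the camera images.
- box: grey steel box fixed to the bench, 236 (x) by 200 (y) by 84 mm high. Origin on the bench where its two parts meet: lock housing, x -76 to 0 mm, robot's side, two dials on top; compartment, x 0 to 160 mm, under a sliding lid. z up, x away from the robot (yaw within 0.35 rad), y left.
- dial_left_grip (a point): grip point of the left dial (+y), on its upright axis, 116 mm above the bench, at box x -38, y +55 mm. Black disc 42 mm across (its top 95 mm above the bench) carrying an upright bar 42 mm long, 14 mm thick, from 95 to 125 mm above the bench. A white line along half of the bar's top is the pointer; the point's -x axis points along it.
- dial_right_grip (a point): grip point of the right dial (-y): the same kind of dial, at box x -38, y -55 mm, 116 mm above the bench.
- dial_left (a joint): angle of the left dial, rad, growing clockwise seen from above; turns endlessly. At 0 its pointer is at the long mark on the robot's side (box -x). Eight equal marks, 0 to 7, count clockwise from the long one, 0.785 rad apart: 3 is at 2.356 rad. This dial is true: within 0.1 rad of 3 is good. Starts at 0.7 to 1.7.
- dial_right (a joint): angle of the right dial, same sense and marks: 5 is at 3.927 rad; starts at 4.9 to 5.6. Its hidden wheel has slipped: with the left dial at 3, the latch drops in at a place up to 0.6 rad to either side of 5, open only some 0.08 rad each way (pass it below 0.6 rad/s). The dial is then caught: it centres on that place and cannot pass it.
- lid_tab (a point): centre of the upright steel tab on the lid, 106 mm above the bench; at box x +45 mm, y 0 with the lid shut. The tab is 16 mm thick (box x), 44 mm wide (box y), from the lid's top at 84 mm to 116 mm above the bench.
- lid (a joint): how far the lid has slid along box +x, m: 0 shut, 0.085 fully open (end stop); about 3 N of friction, stays where it is left. Locked, it moves only about 1 mm.
- beaker: bystander: glass beaker 68 mm across, 85 mm high, standing beside the box; origin under its foot
- reagent: bystander: amber glass jar 56 mm across, 100 mm high, standing beside the box; origin under its foot
- tray: bystander: low white plastic tray 50 x 120 x 35 mm just beyond the box, lower than the lid, which slides over it; origin under its centre
- lock (a point): middle of the housing's top (box x -38, y 0, z 84 mm). Unseen inside: the latch. A dial turns at 0.05 to 0.1 N m; as the latch drops in, the dial pulls forward by 0.1 to 0.2 N m, then stops hard: stop when the torque against the turn has grown by 0.15 to 0.25 N m. It stands 18 N from a wheel (0.4 N m on the dial), 15 N from the lid. Off-centre grips add side force.

How it is judged:
At the end, for the whole second after the job is handed in: the lid has been slid open by more than 75 mm of its 85 mm and is at rest (value of joint lid above 0.075 m and velocity of joint lid below 0.005 m/s); the robot touches nothing.
It fails at once if the caught right dial is wrenched: its wheel presses on the latch with more than 18 N (contact force between latch and wheel_right above 18 N).
It fails at once if the left dial is wrenched against the latch with more than 18 N (contact force between latch and wheel_left above 18 N).
It fails at once if the lid is dragged against the latch with more than 15 N (contact force between latch and lid above 15 N).
It fails at once if the beaker, jar or tray is moved more than 20 mm (distance of any of beaker, reagent, tray from where it was at the start of the episode above 0.02 m).
It also fails if it takes over 72 s, if anything falls off the work surface, if the arm or the gripper's body presses on something with over 40 N, if the wrist force passes 120 N, or if a joint passes its speed limit or range.

## Working session

There is one attempt and no reset: what is moved stays moved. The work goes in short steps, Python scripts to look and compute and a tool call to move; the robot and the scene stay as the last step left them, time stands still between calls to the robot, and variables do not carry over. Pictures are saved under pics/ and viewed, at most 10 in all, crops included, and the job is handed in when it is done.

Besides the shell and the picture viewer there is one more tool, called after "Emit:" as name(argument=value, ...) on one line, values as JSON. play_rows: Moves the arm, as the interface text tells. Its arguments: {"type":"object","properties":{"plan":{"type":"array","items":{"type":"number"}},"squeeze":{"type":"number"}},"required":["plan"]}

```bash
ls; mkdir -p pics; python3 - <<'E'
from workcell import status, viewer, manip
import cv2, numpy as np
o=status.get_obs()
for k in o: print(k,np.round(o[k],3))
print(manip.tip_extent)
for n in("scene","top"):
    cv2.imwrite(f"pics/{n}0.png",viewer.camera(n)[:,:,::-1])
    m=viewer.camera_model(n); print(n,{k:np.round(v,4).tolist() for k,v in m.items()})
E
```

```text
pics
clock 0.0
joint_pos [-1.141  0.333 -0.065  1.461  0.022  1.35  -0.089]
joint_velocities [ 0.     0.    -0.    -0.    -0.     0.001  0.002]
tau [ 0.0000e+00 -6.2545e+01  4.9000e-02 -3.9161e+01  1.6000e-02  1.0000e-02
 -0.0000e+00]
position [0.273 0.562 0.219]
ee_rot [ 0.224  0.974 -0.001 -0.   ]
ft_force [-0.209  0.302 -0.126]
torque [-0.008 -0.025  0.013]
grasp_force 0.0
grip_width 0.997
0.014
scene {'fx': 452.4532, 'fy': 452.4532, 'cx': 319.5308, 'cy': 236.7336, 'R': [[-0.1607, 0.987, 0.0003], [0.8086, 0.1318, -0.5734], [-0.566, -0.0919, -0.8193]], 't': [0.0693, -0.4269, 1.1464]}
top {'fx': 561.8114, 'fy': 561.8114, 'cx': 329.2161, 'cy': 241.8585, 'R': [[0.0296, -0.9995, 0.0137], [-0.9877, -0.0313, -0.1534], [0.1537, -0.009, -0.9881]], 't': [-0.0085, 0.5813, 0.9401]}
```

View pics/top0.png

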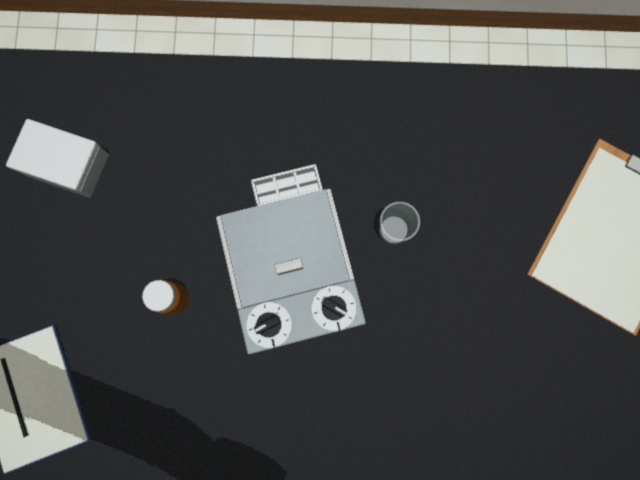

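View pics/scene0.png

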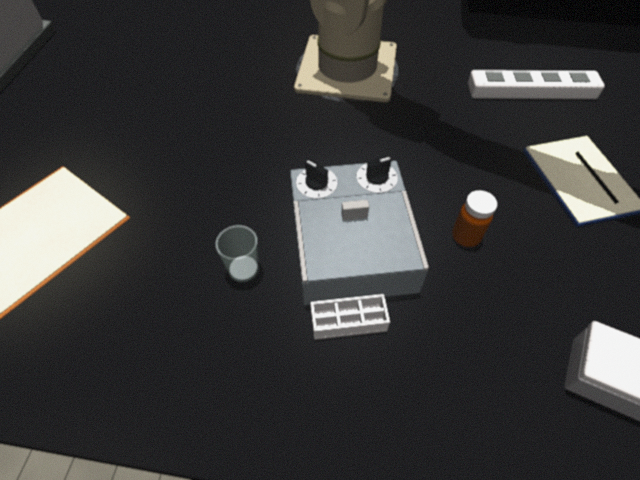

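The top view shows the box with its left dial at (269,325), right dial at (334,308) and tab at (289,266). The beaker is at (399,222), the jar at (160,297), and the tray is beyond the box. Next I'll measure these.

```bash
cat > h.py <<'E'
import numpy as np, cv2
from workcell import status, viewer, manip
def ray(m,px,z):
    "pixel -> world point on plane height z"
    d=m["R"].T@np.array([(px[0]-m["cx"])/m["fx"],(px[1]-m["cy"])/m["fy"],1.]); c=-m["R"].T@m["t"]
    return c+d*(z-c[2])/d[2]
def proj(m,X):
    p=m["R"]@np.asarray(X)+m["t"]; return np.array([m["fx"]*p[0]/p[2]+m["cx"],m["fy"]*p[1]/p[2]+m["cy"]])
E
python3 - <<'E'
from h import *
im=cv2.imread("pics/top0.png"); m={k:np.array(v) for k,v in viewer.camera_model("top").items()}
hsv=cv2.cvtColor(im,cv2.COLOR_BGR2HSV)
P=[]
for c in((269,325),(334,308)):
    w=((hsv[:,:,2]>200)).astype(np.uint8)
    k=np.zeros_like(w); cv2.circle(k,c,30,1,-1); 
    cs,_=cv2.findContours(w*k,cv2.RETR_EXTERNAL,cv2.CHAIN_APPROX_NONE)
    cc=max(cs,key=cv2.contourArea); e=cv2.fitEllipse(cv2.convexHull(cc)); print(e); P.append(ray(m,e[0],.0845)); print(P[-1])
d=P[0]-P[1]; print(np.hypot(*d[:2]),"yaw",np.arctan2(-d[0],d[1]))
# housing+lid outline: grey
g=((hsv[:,:,2]>90)).astype(np.uint8)[175:370,205:375]
cs,_=cv2.findContours(g,cv2.RETR_EXTERNAL,cv2.CHAIN_APPROX_NONE); cc=max(cs,key=cv2.contourArea)+[205,175]
print(cv2.approxPolyDP(cc,6,True)[:,0].tolist())
yaw=np.arctan2(-d[0],d[1]); x=np.array([np.cos(yaw),np.sin(yaw),0]);y=np.array([-x[1],x[0],0])
O=(P[0]+P[1])/2+38e-3*x; O[2]=0; print("O",O)
for q in([-76,-100,84],[-76,100,84],[160,100,84],[160,-100,84],[45,0,116],[-38,55,125],[-38,-55,125]):
    X=O+x*q[0]/1e3+y*q[1]/1e3+[0,0,q[2]/1e3]; print(q,X.round(4),proj(m,X).round(1))
t=cv2.resize(im[285:365,225:375],(800,427),interpolation=cv2.INTER_CUBIC); cv2.imwrite("pics/d.png",t)
E
```

```text
((268.6671447753906, 324.51141357421875), (44.00509262084961, 45.13307189941406), 44.9605598449707)
[0.43465607 0.10493399 0.0845    ]
((333.5819091796875, 307.8160705566406), (44.0825309753418, 44.3537712097168), 18.956302642822266)
[ 0.46509676 -0.00085813  0.0845    ]
0.11008455459270443 yaw 0.2801720323586141
[[318, 175], [254, 178], [257, 205], [216, 217], [248, 353], [365, 322], [331, 192]]
O [0.48639472 0.06254573 0.        ]
[-76, -100, 84] [ 0.441  -0.0546  0.084 ] [365.7 323.5]
[-76, 100, 84] [0.3857 0.1376 0.084 ] [247.2 354.3]
[160, 100, 84] [0.6125 0.2029 0.084 ] [215.6 216.5]
[160, -100, 84] [0.6678 0.0107 0.084 ] [330.2 188.3]
[45, 0, 116] [0.5296 0.075  0.116 ] [288.1 265.4]
[-38, 55, 125] [0.4347 0.1049 0.125 ] [266.3 324.3]
[-38, -55, 125] [ 0.4651 -0.0008  0.125 ] [334.1 306.9]
```

View pics/d.png

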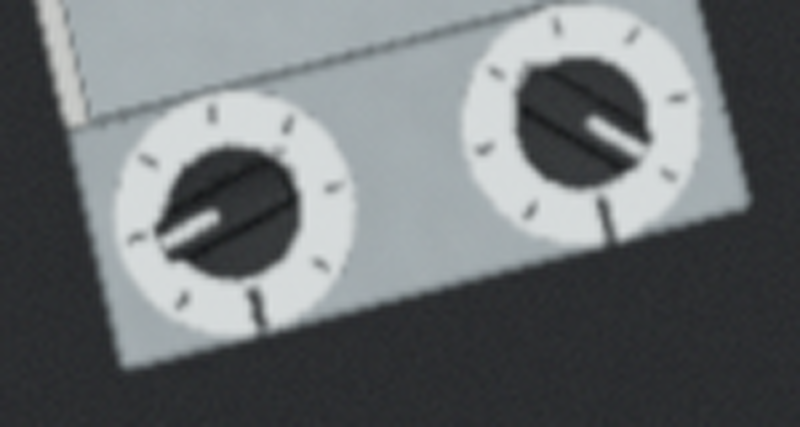

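The crop shows the left pointer running from the hub toward (163,245), i.e. near mark 2, and the right pointer toward (645,155), near mark 7. The box pose is consistent: 110 mm between the dials, and the corners match to within about 3 px.

```bash
cat >> h.py <<'E'
O=np.array([.4864,.0625,0]); yaw=.280
def box(x,y,z):
    c,s=np.cos(yaw),np.sin(yaw); return O+[c*x-s*y,s*x+c*y,z]
def pointer(im,m,c):
    "dial angle from the white pointer line around axis point c (z=.125)"
    p=proj(m,c); w=(im.min(2)>140).astype(np.uint8)
    k=np.zeros_like(w); cv2.circle(k,tuple(int(round(v)) for v in p),13,1,-1)
    n,l,s,ce=cv2.connectedComponentsWithStats(w*k,connectivity=4)
    out=[]
    for i in range(1,n):
        if s[i,4]>8:
            v=ray(m,ce[i],.125)-c; out.append((int(s[i,4]),ce[i].round(1).tolist(),round(float(np.hypot(*v[:2])),4),round(float((yaw+np.pi-np.arctan2(v[1],v[0]))%(2*np.pi)),3)))
    return out
def go(pos,yaz):
    "shift in tool axes and turn about tool z (deg) from measured pose"
    from scipy.spatial.transform import Rotation as Ro
    o=status.get_obs(); R=Ro.from_quat(o["ee_rot"]).as_matrix()
    x=np.array([np.sin(yaz),-np.cos(yaz),0]); y=np.array([np.cos(yaz),np.sin(yaz),0])
    T=np.array([-np.sin(yaz),np.cos(yaz),0]); T=np.cross(y,[0,0,-1]) 
    Rt=np.c_[T,y,[0,0,-1]]
    print("turn",np.rad2deg(Ro.from_matrix(R.T@Rt).as_rotvec()).round(2),"shift",(R.T@(np.array(pos)-o["position"])).round(4),"y az",np.rad2deg(np.arctan2(R[1,1],R[0,1])).round(2), "pos",o["position"].round(4))
E
python3 - <<'E'
from h import *
im=cv2.imread("pics/top0.png"); m=viewer.camera_model("top")
L=box(-.038,.055,.125);Rr=box(-.038,-.055,.125)
print(L,pointer(im,m,L)); print(Rr,pointer(im,m,Rr))
# manual ends
for c,a,b in((L,(265.9,325.1),(255.6,330.9)),(Rr,(335.6,307.9),(345.9,314.1))):
    v=ray(m,b,.125)-ray(m,a,.125); print((yaw+np.pi-np.arctan2(v[1],v[0]))%(2*np.pi))
E
```

```text
[0.43468033 0.10485653 0.125     ] [(45, [257.8, 317.2], 0.0175, 2.508), (31, [259.9, 327.6], 0.0113, 1.346)]
[ 0.46507945 -0.00085956  0.125     ] [(17, [334.2, 295.2], 0.0183, 3.402), (10, [345.9, 304.5], 0.019, 4.765), (32, [340.5, 310.4], 0.0114, 5.465)]
1.3081941256987202
5.50192287025213
```

```bash
python3 - <<'E'
from h import *
go(box(-.038,.055,.180),.531); go(box(-.038,.055,.112),.531)
E
```

```text
turn [-7.000e-02  2.000e-02  3.363e+01] shift [-0.345  -0.3402  0.0395] y az 64.05 pos [0.2733 0.5617 0.219 ]
turn [-7.000e-02  2.000e-02  3.363e+01] shift [-0.345  -0.3401  0.1075] y az 64.05 pos [0.2733 0.5617 0.219 ]
```

Emit:
play_rows(plan=[0,0,8,-0.04,-0.04,0.005,1,0,0,16,-0.08,-0.08,0.01,1,0,0,24,-0.12,-0.12,0.015,1,0,0,33.6,-0.16,-0.16,0.02,1,0,0,33.6,-0.2,-0.2,0.025,1,0,0,33.6,-0.24,-0.24,0.03,1,0,0,33.6,-0.28,-0.28,0.035,1,0,0,33.6,-0.32,-0.315,0.04,1,0,0,33.6,-0.345,-0.34,0.04,1,0,0,33.6,-0.345,-0.34,0.04,0.6,0,0,33.6,-0.345,-0.34,0.04,0.6,0,0,33.6,-0.345,-0.34,0.04,0.6], squeeze=20)

```text
clock: 1.6
position: [0.4345, 0.1065, 0.1796]
ee_rot: [0.496, 0.869, -0.0, -0.0]
ft_force: [0.5, -0.5, -0.9]
grip_width: 0.597
grasp_force: 0.0
```

```bash
python3 - <<'E'
from h import *
go(box(-.038,.055,.112),.531); o=status.get_obs(); print(o["joint_pos"].round(2),o["clock"],o["torque"],o["grip_width"])
cv2.imwrite("pics/w1.png",viewer.camera("wrist")[:,:,::-1])
m=viewer.camera_model("wrist"); print(proj(m,box(-.038,.055,.125)), proj(m,box(-.038,-.055,.125)))
E
```

```text
turn [-0.01 -0.01  0.15] shift [-0.0015 -0.0007  0.0676] y az 30.57 pos [0.4345 0.1065 0.1796]
[-0.7  -0.05  0.35  1.98  0.02  1.21  0.18] 1.6 [ 0.05577665 -0.014367   -0.01415203] 0.596899599187955
[315.36276409 266.12328382] [269.47099414 433.76655152]
```

View pics/w1.png

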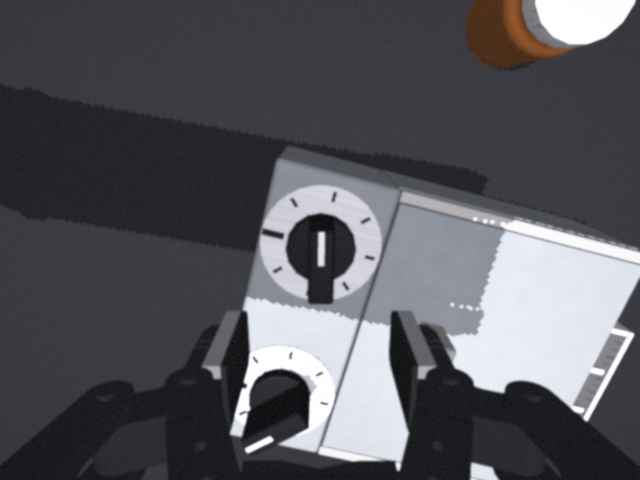

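The wrist view shows the left bar upright at (320,266), between the pads (midline about 319) and aligned with the fingers. I'll descend and grip.

Emit:
play_rows(plan=[0,0,0,-0.0015,0,0.025,0.6,0,0,0,-0.0015,0,0.05,0.6,0,0,0,-0.0015,0,0.066,0.6,0,0,0,-0.0015,0,0.066,0.6,0,0,0,-0.0015,0,0.066,0.05,0,0,0,-0.0015,0,0.066,0.05,0,0,0,-0.0015,0,0.066,0.05,0,0,0,-0.0015,0,0.066,0.05,0,0,0,-0.0015,0,0.066,0.05], squeeze=30)

```text
clock: 2.78
position: [0.4357, 0.1041, 0.1138]
ee_rot: [0.497, 0.868, 0.0, 0.0]
ft_force: [-0.3, 0.3, 0.3]
grip_width: 0.052
grasp_force: 0.0
```

```bash
cat > s.py <<'E'
from h import *
o=status.get_obs(); print(o["clock"],o["torque"].round(3),o["ft_force"].round(1),round(o["grip_width"],3),round(float(np.ravel(o["grasp_force"])[0]),1),o["tau"][[0,6]].round(3)); go(box(-.038,.055,.113),yaw+np.pi/2-2.356)
E
python3 s.py
```

```text
2.775 [0.007 0.031 0.048] [-0.3  0.3  0.3] 0.052 0.0 [-0.    -0.001]
turn [ 1.00e-02 -1.00e-02  5.94e+01] shift [ 0.0012 -0.0005  0.0008] y az 30.46 pos [0.4357 0.1041 0.1138]
```

```bash
python3 - <<'E'
from h import *
cv2.imwrite("pics/w2.png",viewer.camera("wrist")[:,:,::-1])
m=viewer.camera_model("wrist");print(proj(m,status.get_obs()["position"]),proj(m,box(-.038,.055,.125)))
E
```

```text
[316.06620576 311.53704352] [314.64515334 322.5155177 ]
```

View pics/w2.png

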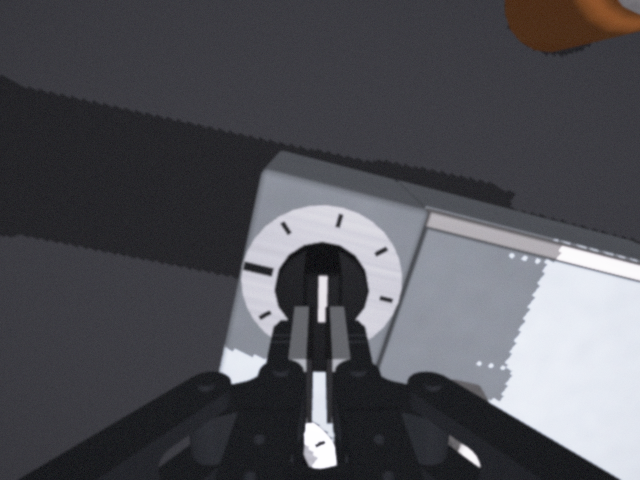

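```bash
python3 - <<'E'
from h import *
im=cv2.imread("pics/w2.png")[230:470,230:430]
g=(255*(im/255.)**.5).astype(np.uint8)
cv2.imwrite("pics/w2c.png",cv2.resize(g,None,fx=2.5,fy=2.5,interpolation=cv2.INTER_CUBIC))
m=viewer.camera_model("wrist"); o=status.get_obs()
from scipy.spatial.transform import Rotation as Ro
R=Ro.from_quat(o["ee_rot"]).as_matrix()
for z in(-.03,-.012,-.005,.0,.014):
  print(z,[proj(m,o["position"]+R@[x,y,z]).round(0).tolist() for x in(-.011,.011) for y in(-.007,.007)])
print("cam",R.T@(-m["R"].T@m["t"]-o["position"]))
E
```

```text
-0.03 [[295.0, 381.0], [336.0, 381.0], [294.0, 323.0], [337.0, 323.0]]
-0.012 [[297.0, 352.0], [334.0, 352.0], [296.0, 299.0], [335.0, 299.0]]
-0.005 [[298.0, 343.0], [334.0, 343.0], [297.0, 291.0], [334.0, 291.0]]
0.0 [[299.0, 336.0], [333.0, 336.0], [298.0, 286.0], [334.0, 286.0]]
0.014 [[300.0, 320.0], [332.0, 320.0], [300.0, 273.0], [333.0, 273.0]]
cam [ 0.07750038  0.0010375  -0.15413661]
```

View pics/w2c.png

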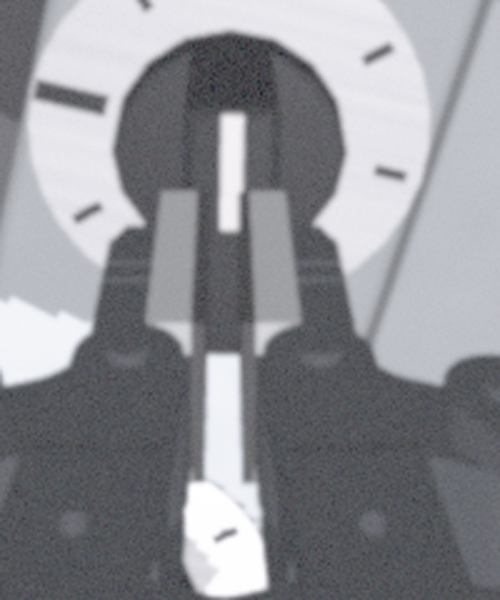

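The pads (crop x 198–248 at y 190) are closed narrower than the bar, so they seem to have closed above it. I'll check from the side with the scene camera.

```bash
python3 - <<'E'
from h import *
im=viewer.camera("scene")[:,:,::-1].copy(); m=viewer.camera_model("scene"); o=status.get_obs()
for z in(-.005,0,.014): print(z,proj(m,o["position"]-[0,0,z]))
L=box(-.038,.055,0)
print("bar top, base",proj(m,L+[0,0,.125]),proj(m,L+[0,0,.095]))
c=im[120:240,290:440]; c=(255*(c/255.)**.5).astype(np.uint8)
cv2.imwrite("pics/s2.png",cv2.resize(c,None,fx=5,fy=5,interpolation=cv2.INTER_CUBIC))
E
```

```text
-0.005 [377.76943001 163.14537592]
0 [377.46931605 165.15099933]
0.014 [376.6451754  170.65862655]
bar top, base [378.64875159 160.23953677] [376.85650929 172.12704479]
```

View pics/s2.png

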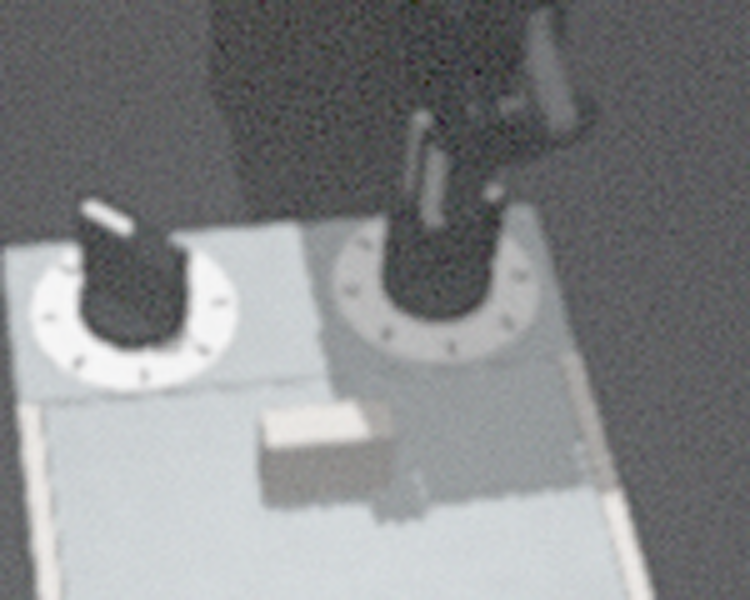

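Emit:
play_rows(plan=[0,0,0,0,0,0,0,0,0,0,0,0,0,0,0,0,0,0,0,0,0,0,0,0,0,0,0,0])

```text
clock: 3.38
position: [0.4357, 0.1041, 0.1137]
ee_rot: [0.497, 0.868, 0.0, -0.0]
ft_force: [-0.6, -0.3, -0.5]
grip_width: -0.002
grasp_force: 0.0
```

```bash
python3 s.py
```

```text
3.375 [-0.03   0.002  0.003] [-0.6 -0.3 -0.5] -0.002 0.0 [ 0.001 -0.   ]
turn [ 0.00e+00 -1.00e-02  5.94e+01] shift [ 0.0011 -0.0005  0.0007] y az 30.46 pos [0.4357 0.1041 0.1137]
```

```bash
cat >> h.py <<'E'
def tri(ms,ps):
    A=[];b=[]
    for m,p in zip(ms,ps):
        R=np.array(m["R"]);d=R.T@np.array([(p[0]-m["cx"])/m["fx"],(p[1]-m["cy"])/m["fy"],1.]);d/=np.linalg.norm(d);c=-R.T@np.array(m["t"])
        M=np.eye(3)-np.outer(d,d);A.append(M);b.append(M@c)
    X=np.linalg.lstsq(np.vstack(A),np.hstack(b),rcond=None)[0]
    return X.round(4),[(proj(m,X)-p).round(1).tolist() for m,p in zip(ms,ps)]
E
python3 - <<'E'
from h import *
t,s,w=[viewer.camera_model(n) for n in("top","scene","wrist")]
print("R pointer top/scene",tri([t,s],[(340.5,310.4),(311.6,163.4)]), box(-.038,-.055,.125))
print("tab top scene/top",tri([t,s],[(289,266),(290+316/5,120+423/5)]),box(.045,0,.116))
print("tips (mid, near side) scene/wrist",tri([s,w],[(375,162.6),(319,306)]), status.get_obs()["position"])
# left pointer inner end & outer end in wrist picture, on z=.125, vs top
for p in((322,275),(322,322)): print(ray(w,p,.125), ray(w,p,.11))
print(box(-.038,.055,.125))
E
```

```text
R pointer top/scene (array([ 0.4598, -0.0103,  0.1236]), [[-0.5, 0.1], [-0.5, -0.0]]) [ 0.46507945 -0.00085956  0.125     ]
tab top scene/top (array([0.5293, 0.0731, 0.1115]), [[0.5, -0.0], [0.4, 0.0]]) [0.52964749 0.074936   0.116     ]
tips (mid, near side) scene/wrist (array([0.4341, 0.103 , 0.115 ]), [[2.0, 1.3], [-7.8, 7.4]]) [0.43566836 0.10410846 0.11371295]
[0.42736504 0.12257382 0.125     ] [0.43052672 0.11744473 0.11      ]
[0.43689524 0.10644393 0.125     ] [0.44105779 0.09962086 0.11      ]
[0.43468033 0.10485653 0.125     ]
```

Emit:
play_rows(plan=[0,0,0,0,0,-0.003,0.7,0,0,0,0,0,-0.003,0.7,0,0,0,0,0,0,0.7,0,0,0,0,0,0.006,0.7,0,0,0,0,0,0.01,0.7,0,0,0,0,0,0.01,0.7,0,0,0,0,0,0.01,0.1,0,0,0,0,0,0.01,0.1,0,0,0,0,0,0.01,0.1,0,0,0,0,0,0.01,0.1,0,0,0,0,0,0.01,0.1])

```text
clock: 4.75
position: [0.4365, 0.1046, 0.1041]
ee_rot: [0.496, 0.868, 0.001, 0.001]
ft_force: [5.1, 3.4, -1.2]
grip_width: 0.152
grasp_force: 32.8
```

```bash
python3 s.py
```

```text
4.75 [ 0.566 -0.919 -0.032] [ 5.1  3.4 -1.2] 0.152 32.8 [0.692 0.04 ]
turn [ 1.100e-01 -5.000e-02  5.942e+01] shift [ 0.0012 -0.0014 -0.0089] y az 30.47 pos [0.4365 0.1046 0.1041]
```

Emit:
play_rows(plan=[0,0,0,0,0.0015,0,0.4,0,0,0,0,0.0015,0,0.4,0,0,0,0,0.0015,0.006,0.4,0,0,0,0,0.0015,0.008,0.4,0,0,0,0,0.0015,0.008,0.1,0,0,0,0,0.0015,0.008,0.1,0,0,0,0,0.0015,0.008,0.1,0,0,0,0,0.0015,0.008,0.1,0,0,0,0,0.0015,0.008,0.1])

```text
clock: 5.88
position: [0.4367, 0.1047, 0.0956]
ee_rot: [0.497, 0.868, -0.0, -0.0]
ft_force: [-2.4, -1.4, -1.0]
grip_width: 0.156
grasp_force: 32.3
```

```bash
python3 s.py
```

```text
5.875 [-0.229  0.335 -0.007] [-2.4 -1.4 -1. ] 0.156 32.3 [-0.257 -0.005]
turn [-3.00e-02  0.00e+00  5.94e+01] shift [ 0.0011 -0.0017 -0.0174] y az 30.45 pos [0.4367 0.1047 0.0956]
```

Emit:
play_rows(plan=[0,0,4,0,0,0,0.1,0,0,8,0,0,0,0.1,0,0,12,0,0,0,0.1,0,0,16,0,0,0,0.1,0,0,20,0,0,0,0.1,0,0,24,0,0,0,0.1,0,0,28,0,0,0,0.1,0,0,32,0,0,0,0.1,0,0,36,0,0,0,0.1,0,0,40,0,0,0,0.1,0,0,44,0,0,0,0.1,0,0,48,0,0,0,0.1,0,0,52,0,0,0,0.1,0,0,56,0,0,0,0.1,0,0,59.4,0,0,0,0.1,0,0,59.4,0,0,0,0.1,0,0,59.4,0,0,0,0.1])

```text
clock: 8.0
position: [0.4358, 0.1047, 0.0956]
ee_rot: [0.861, 0.508, -0.001, -0.001]
ft_force: [-7.4, -1.8, 4.7]
grip_width: 0.153
grasp_force: 33.0
```

```bash
python3 s.py
```

```text
8.0 [-0.324  1.611 -0.005] [-7.4 -1.8  4.7] 0.153 33.0 [0.008 0.015]
turn [-0.12  0.08 -0.  ] shift [-0.0004 -0.0011 -0.0174] y az -28.95 pos [0.4358 0.1047 0.0956]
```

Emit:
play_rows(plan=[0,0,0,0,0,0,0.6,0,0,0,0,0,0,0.6,0,0,0,0,0,0,0.6,0,0,0,0,0,-0.03,0.6,0,0,0,0,0,-0.065,0.6,0,0,0,-0.03,0.03,-0.075,0.6,0,0,0,-0.06,0.06,-0.075,0.6,0,0,1,-0.078,0.0765,-0.075,0.6,0,0,1,-0.078,0.0765,-0.075,0.6,0,0,1,-0.078,0.0765,-0.075,0.6])

```text
clock: 9.25
position: [0.4661, 0.0004, 0.1706]
ee_rot: [0.866, 0.501, 0.0, -0.0]
ft_force: [0.3, 0.2, 0.2]
grip_width: 0.599
grasp_force: 0.0
```

```bash
python3 - <<'E'
from h import *
go(box(-.038,-.055,.096),yaw+np.pi*1.5-5.48)
m=viewer.camera_model("wrist"); im=viewer.camera("wrist")[:,:,::-1]; cv2.imwrite("pics/w3.png",im)
for y in(.055,-.055): print(proj(m,box(-.038,y,.125)))
print(status.get_obs()["joint_pos"].round(2))
E
```

```text
turn [-0.01 -0.01 -1.95] shift [-0.0016 -0.0002  0.0746] y az -29.89 pos [4.661e-01 4.000e-04 1.706e-01]
[137.27190346 116.19617304]
[315.20824206 275.85839668]
[-0.62 -0.01  0.52  1.95  0.    1.19 -0.62]
```

View pics/w3.png

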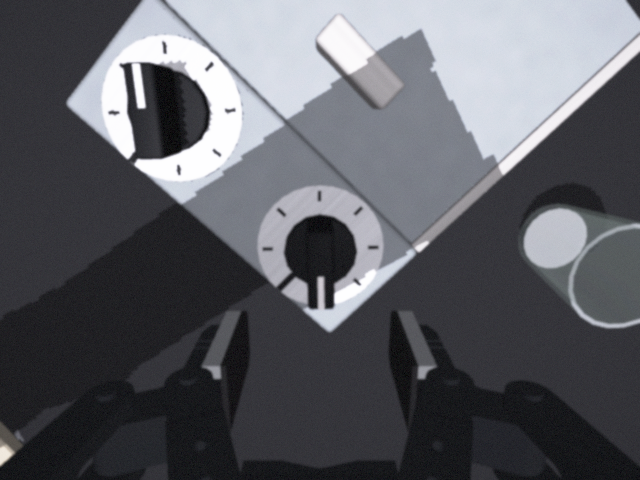

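The left pointer runs (141,107)→(136,65) and the right (320,278)→(321,308), with the right bar lined up between the fingers. I'll compute both dial angles.

```bash
python3 - <<'E'
from h import *
m=viewer.camera_model("wrist"); im=cv2.imread("pics/w3.png")
for c,bx,th in(((138,86),(130,60,148,110),130),((321,293),(312,272,330,310),110)):
    x0,y0,x1,y1=bx; w=(im[y0:y1,x0:x1].min(2)>th).astype(np.uint8)
    n,l,s,ce=cv2.connectedComponentsWithStats(w); i=min(range(1,n),key=lambda i:np.hypot(*(ce[i]+[x0,y0]-c)))
    pts=np.argwhere(l==i)[:,::-1].astype(np.float32)+[x0,y0]
    W=np.array([ray(m,p,.125)[:2] for p in pts]); v=cv2.fitLine(W.astype(np.float32),cv2.DIST_L2,0,.001,.001).ravel()
    print(s[i],ce[i]+[x0,y0],"angle mod pi",(yaw+np.pi-np.arctan2(v[1],v[0]))%np.pi, "len",np.ptp(W@v[:2]))
E
```

```text
[  0   0  18  49 472] [138.31779661  82.62711864] angle mod pi 2.4022286 len 0.01979844315144086
[  0   5  18  33 242] [320.61983471 293.9338843 ] angle mod pi 2.3394766 len 0.017845641873375978
```

```bash
python3 - <<'E'
from h import *
m=viewer.camera_model("wrist"); im=cv2.imread("pics/w3.png")
def ang(a,b):
    v=ray(m,b,.125)-ray(m,a,.125); return (yaw+np.pi-np.arctan2(v[1],v[0]))%(2*np.pi)
g=im.min(2).astype(float)
# per-row centre of the white line on the black bar
for rows,x0,x1 in((range(70,106,5),128,152),(range(280,306,4),312,330)):
    r=[]
    for y in rows:
        w=g[y,x0:x1]>150; n=np.flatnonzero(w); r.append((y,x0+n.min() if len(n) else 0,x0+n.max() if len(n) else 0,len(n)))
    print(r)
print(ang((141,107),(136,65)),ang((320.5,278),(321.,308)))
E
```

```text
[(70, np.int64(132), np.int64(140), 9), (75, np.int64(133), np.int64(141), 9), (80, np.int64(134), np.int64(141), 8), (85, np.int64(134), np.int64(142), 9), (90, np.int64(135), np.int64(143), 9), (95, np.int64(136), np.int64(143), 8), (100, np.int64(136), np.int64(144), 9), (105, np.int64(137), np.int64(145), 9)]
[(280, np.int64(318), np.int64(323), 6), (284, np.int64(318), np.int64(323), 6), (288, np.int64(318), np.int64(323), 6), (292, np.int64(318), np.int64(323), 6), (296, np.int64(318), np.int64(323), 6), (300, np.int64(318), np.int64(323), 6), (304, np.int64(318), np.int64(323), 6)]
2.3737583616853866 5.496951394648779
```

Emit:
play_rows(plan=[0,0,0,-0.0015,0,0.03,0.6,0,0,0,-0.0015,0,0.06,0.6,0,0,0,-0.0015,0,0.0745,0.6,0,0,0,-0.0015,0,0.0745,0.6,0,0,0,-0.0015,0,0.0745,0.1,0,0,0,-0.0015,0,0.0745,0.1,0,0,0,-0.0015,0,0.0745,0.1,0,0,0,-0.0015,0,0.0745,0.1,0,0,0,-0.0015,0,0.0745,0.1], squeeze=25)

```text
clock: 10.42
position: [0.4659, -0.0015, 0.0972]
ee_rot: [0.866, 0.5, 0.001, -0.0]
ft_force: [-2.5, 1.0, 5.4]
grip_width: 0.154
grasp_force: 27.8
```

```bash
cat > r.py <<'E'
from h import *
o=status.get_obs(); f=o["ft_force"]; A=box(-.038,-.055,.1); 
from scipy.spatial.transform import Rotation as Ro
R=Ro.from_quat(o["ee_rot"]).as_matrix(); ya=np.arctan2(R[1,1],R[0,1])
d=A-o["position"]; print("t",o["clock"],"tz",round(o["torque"][2],3),"F",f.round(1),"F_tool",(R.T@f).round(1),"off",(R.T@-d*1e3).round(1)[:2],"grip",round(o["grip_width"],3),round(float(np.ravel(o["grasp_force"])[0]),1),"tau7",o["tau"][6].round(3),"dial~",round((yaw+1.5*np.pi-ya),3),"vel7",o["joint_velocities"][6].round(3))
E
python3 r.py
```

```text
t 10.425 tz -0.056 F [-2.5  1.   5.4] F_tool [-0.4 -2.7 -5.4] off [-0.1  1. ] grip 0.154 27.8 tau7 0.054 dial~ 5.515 vel7 0.001
```

Emit:
play_rows(plan=[0,0,-4,0,0,0,0.1,0,0,-8,0,0,0,0.1,0,0,-12,0,0,0,0.1,0,0,-16,0,0,0,0.1,0,0,-20,0,0,0,0.1,0,0,-24,0,0,0,0.1,0,0,-28,0,0,0,0.1,0,0,-32,0,0,0,0.1,0,0,-36,0,0,0,0.1,0,0,-40,0,0,0,0.1,0,0,-44,0,0,0,0.1,0,0,-47,0,0,0,0.1,0,0,-48,0,0,0,0.1])

```text
clock: 12.05
position: [0.467, -0.0016, 0.0972]
ee_rot: [0.587, 0.809, 0.001, 0.001]
ft_force: [5.3, 0.3, 0.7]
grip_width: 0.154
grasp_force: 27.1
```

```bash
python3 r.py
```

```text
t 12.05 tz -0.121 F [5.3 0.3 0.7] F_tool [-1.4  5.2 -0.7] off [-1.3  1.6] grip 0.154 27.1 tau7 0.207 dial~ 4.677 vel7 0.119
```

Emit:
play_rows(plan=[0,0,-0.5,0,0.0005,0,0.1,0,0,-1,0,0.001,0,0.1,0,0,-1.5,0,0.001,0,0.1,0,0,-2,0,0.001,0,0.1,0,0,-2.5,0,0.001,0,0.1,0,0,-3,0,0.001,0,0.1])

```text
clock: 12.8
position: [0.4671, -0.0015, 0.0971]
ee_rot: [0.566, 0.824, 0.001, 0.001]
ft_force: [1.3, -1.0, 8.2]
grip_width: 0.156
grasp_force: 28.1
```

```bash
python3 r.py
```

```text
t 12.8 tz -0.125 F [ 1.3 -1.   8.2] F_tool [-1.4  0.9 -8.2] off [-1.3  1.7] grip 0.156 28.1 tau7 -0.047 dial~ 4.625 vel7 0.069
```

Emit:
play_rows(plan=[0,0,-0.5,0,0,0,0.1,0,0,-1,0,0,0,0.1,0,0,-1.5,0,0,0,0.1,0,0,-2,0,0,0,0.1,0,0,-2.5,0,0,0,0.1,0,0,-3,0,0,0,0.1])

```text
clock: 13.55
position: [0.4672, -0.0015, 0.0971]
ee_rot: [0.544, 0.839, 0.001, 0.001]
ft_force: [1.6, -0.5, 7.5]
grip_width: 0.153
grasp_force: 28.0
```

```bash
python3 r.py
```

```text
t 13.55 tz -0.042 F [ 1.6 -0.5  7.5] F_tool [-1.1  1.3 -7.5] off [-1.4  1.7] grip 0.153 28.0 tau7 -0.114 dial~ 4.573 vel7 0.069
```

Emit:
play_rows(plan=[0,0,-0.5,0,0,0,0.1,0,0,-1,0,0,0,0.1,0,0,-1.5,0,0,0,0.1,0,0,-2,0,0,0,0.1,0,0,-2.5,0,0,0,0.1,0,0,-3,0,0,0,0.1])

```text
clock: 14.3
position: [0.4673, -0.0014, 0.0972]
ee_rot: [0.522, 0.853, 0.001, 0.001]
ft_force: [1.8, -0.9, 7.3]
grip_width: 0.159
grasp_force: 28.0
```

```bash
python3 r.py
```

```text
t 14.3 tz -0.031 F [ 1.8 -0.9  7.3] F_tool [-1.7  1.2 -7.3] off [-1.5  1.7] grip 0.159 28.0 tau7 -0.159 dial~ 4.52 vel7 0.068
```

Emit:
play_rows(plan=[0,0,-0.5,0,0,0,0.1,0,0,-1,0,0,0,0.1,0,0,-1.5,0,0,0,0.1,0,0,-2,0,0,0,0.1,0,0,-2.5,0,0,0,0.1,0,0,-3,0,0,0,0.1])

```text
clock: 15.05
position: [0.4674, -0.0014, 0.0972]
ee_rot: [0.5, 0.866, 0.001, 0.001]
ft_force: [3.2, -0.6, 5.9]
grip_width: 0.156
grasp_force: 28.0
```

```bash
python3 r.py
```

```text
t 15.05 tz 0.008 F [ 3.2 -0.6  5.9] F_tool [-2.1  2.4 -5.9] off [-1.6  1.7] grip 0.156 28.0 tau7 -0.161 dial~ 4.468 vel7 0.068
```

Emit:
play_rows(plan=[0,0,-0.5,0,0,0,0.1,0,0,-1,0,0,0,0.1,0,0,-1.5,0,0,0,0.1,0,0,-2,0,0,0,0.1,0,0,-2.5,0,0,0,0.1,0,0,-3,0,0,0,0.1])

```text
clock: 15.8
position: [0.4674, -0.0014, 0.0972]
ee_rot: [0.477, 0.879, 0.001, 0.001]
ft_force: [3.2, -0.5, 5.8]
grip_width: 0.155
grasp_force: 27.9
```

```bash
python3 r.py; python3 r.py
```

```text
t 15.8 tz -0.01 F [ 3.2 -0.5  5.8] F_tool [-2.2  2.4 -5.8] off [-1.7  1.7] grip 0.155 27.9 tau7 -0.118 dial~ 4.416 vel7 0.067
t 15.8 tz -0.01 F [ 3.2 -0.5  5.8] F_tool [-2.2  2.4 -5.8] off [-1.7  1.7] grip 0.155 27.9 tau7 -0.118 dial~ 4.416 vel7 0.067
```

Emit:
play_rows(plan=[0,0,-0.5,0,0,0,0.1,0,0,-1,0,0,0,0.1,0,0,-1.5,0,0,0,0.1,0,0,-2,0,0,0,0.1,0,0,-2.5,0,0,0,0.1,0,0,-3,0,0,0,0.1])

```text
clock: 16.55
position: [0.4673, -0.0013, 0.0972]
ee_rot: [0.454, 0.891, 0.001, 0.001]
ft_force: [2.3, -0.2, 5.4]
grip_width: 0.153
grasp_force: 28.0
```

```bash
python3 r.py
```

```text
t 16.55 tz -0.281 F [ 2.3 -0.2  5.4] F_tool [-1.5  1.7 -5.4] off [-1.7  1.6] grip 0.153 28.0 tau7 0.137 dial~ 4.364 vel7 0.069
```

Torque against the turn jumped by 0.27 N m, so the dial looks caught. I'll back off slightly.

Emit:
play_rows(plan=[0,0,1,0,0,0,0.1,0,0,1,0,0,0,0.1])

```text
clock: 16.8
position: [0.4673, -0.0013, 0.0972]
ee_rot: [0.462, 0.887, 0.001, 0.001]
ft_force: [2.4, 0.1, 7.2]
grip_width: 0.154
grasp_force: 27.9
```

```bash
python3 r.py
```

```text
t 16.8 tz -0.18 F [2.4 0.1 7.2] F_tool [-1.3  2.  -7.2] off [-1.6  1.6] grip 0.154 27.9 tau7 0.031 dial~ 4.381 vel7 0.006
```

Emit:
play_rows(plan=[0,0,0,0,0,0,0.55,0,0,0,0,0,0,0.55,0,0,0,0,0,0,0.55,0,0,0,0,0,-0.03,0.55,0,0,0,0,0,-0.06,0.55,0,0,0,0,0,-0.06,0.55])

```text
clock: 17.55
position: [0.4675, -0.0013, 0.158]
ee_rot: [0.461, 0.887, 0.001, 0.001]
ft_force: [0.1, -0.3, -0.7]
grip_width: 0.55
grasp_force: 0.0
```

```bash
python3 - <<'E'
from h import *
go(box(.045,0,.157),.28); print(status.get_obs()["joint_pos"].round(2))
E
```

```text
turn [ 0.19  0.02 19.01] shift [0.0267 0.0947 0.0013] y az 35.05 pos [ 0.4675 -0.0013  0.158 ]
[-0.55  0.01  0.47  1.97 -0.01  1.16  0.53]
```

Emit:
play_rows(plan=[0,0,5,0.007,0.025,0,0.55,0,0,10,0.014,0.05,0,0.55,0,0,15,0.021,0.075,0,0.55,0.2,0,19,0.0267,0.0947,0,0.55,0.2,0,19,0.0267,0.0947,0.001,0.55,0.2,0,19,0.0267,0.0947,0.03,0.55,0.2,0,19,0.0267,0.0947,0.055,0.55,0.2,0,19,0.0267,0.0947,0.07,0.55,0.2,0,19,0.0267,0.0947,0.07,0.55])

```text
clock: 18.68
position: [0.5276, 0.0742, 0.0853]
ee_rot: [0.601, 0.799, -0.002, -0.001]
ft_force: [-0.7, -0.5, 0.6]
grip_width: 0.548
grasp_force: 0.0
```

```bash
python3 - <<'E'
from h import *
go(box(.045,0,.087),.28); print(status.get_obs()["ft_force"].round(1))
cv2.imwrite("pics/w4.png",viewer.camera("wrist")[:,:,::-1])
E
```

```text
turn [-0.31  0.04  0.02] shift [ 0.0002  0.0021 -0.0017] y az 16.06 pos [0.5276 0.0742 0.0853]
[-0.7 -0.5  0.6]
```

View pics/w4.png

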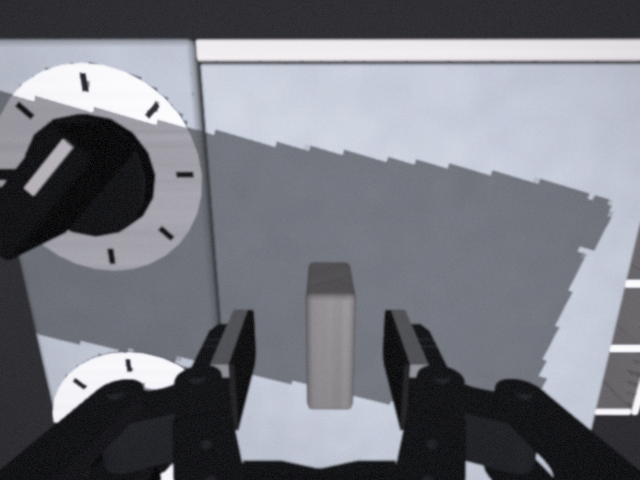

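The tab stands at x 307–354, between the pads (245–393), and is offset about 2 mm toward +x, which matches the calculation. I'll grip and pull gently: first 4 mm to test it, well within the compliance limits.

Emit:
play_rows(plan=[0,0,0,0,0.002,0,0.55,0,0,0,0,0.002,0,0.1,0,0,0,0,0.002,0,0.1,0,0,0,0,0.002,0,0.1,0,0,0,0,0.002,0,0.1,0,0,0,0,0.002,0,0.1], squeeze=30)

```text
clock: 19.48
position: [0.5312, 0.0756, 0.0868]
ee_rot: [0.601, 0.799, -0.001, -0.0]
ft_force: [1.2, -0.0, 5.3]
grip_width: 0.181
grasp_force: 33.4
```

```bash
cat > l.py <<'E'
from h import *
o=status.get_obs(); p=o["position"]-O; c,s=np.cos(yaw),np.sin(yaw); f=o["ft_force"]
print("box x,y",p[0]*c+p[1]*s,-p[0]*s+p[1]*c,"F along",f[0]*c+f[1]*s,"side",-f[0]*s+f[1]*c,f.round(1),"grip",o["grip_width"],o["grasp_force"],o["clock"])
E
python3 l.py
```

```text
box x,y 0.04663490508604995 0.00023628832963046818 F along 1.1368433514090808 side -0.3738529777089466 [ 1.2 -0.   5.3] grip 0.18145873780607877 33.37172269821167 19.475
```

Emit:
play_rows(plan=[0,0,0,0,0.0005,0,0.1,0,0,0,0,0.001,0,0.1,0,0,0,0,0.0015,0,0.1,0,0,0,0,0.002,0,0.1])

```text
clock: 19.98
position: [0.5323, 0.0759, 0.0868]
ee_rot: [0.601, 0.799, -0.001, -0.001]
ft_force: [-2.4, -0.9, 10.1]
grip_width: 0.178
grasp_force: 34.1
```

```bash
python3 l.py
```

```text
box x,y 0.04778010532450615 0.0002246276978953056 F along -2.51944580265524 side -0.21562400030346573 [-2.4 -0.9 10.1] grip 0.17844824514581376 34.05084192752838 19.975
```

Only 2.5 N of drag. I'll go another 2 mm.

Emit:
play_rows(plan=[0,0,0,0,0.0005,0,0.1,0,0,0,0,0.001,0,0.1,0,0,0,0,0.0015,0,0.1])

```text
clock: 20.35
position: [0.5337, 0.0763, 0.0867]
ee_rot: [0.601, 0.799, -0.002, -0.001]
ft_force: [-2.5, -0.5, 10.4]
grip_width: 0.178
grasp_force: 34.1
```

```bash
python3 l.py
```

```text
box x,y 0.04925150144393621 0.0002268378586254595 F along -2.5572775911089924 side 0.1974366566947522 [-2.5 -0.5 10.4] grip 0.17834751406802934 34.051979184150696 20.35
```

The lid moves freely, so it is unlocked. I'll slide it open.

Emit:
play_rows(plan=[0,0,0,0,0.004,0,0.1,0,0,0,0,0.009,0,0.1,0,0,0,0,0.015,0,0.1,0,0,0,0,0.021,0,0.1,0,0,0,0,0.027,0,0.1,0,0,0,0,0.033,0,0.1,0,0,0,0,0.039,0,0.1,0,0,0,0,0.045,0,0.1,0,0,0,0,0.051,0,0.1,0,0,0,0,0.057,0,0.1,0,0,0,0,0.063,0,0.1,0,0,0,0,0.069,0,0.1,0,0,0,0,0.074,0,0.1,0,0,0,0,0.078,0,0.1,0,0,0,0,0.08,0,0.1,0,0,0,0,0.081,0,0.1,0,0,0,0,0.081,0,0.1])

```text
clock: 22.48
position: [0.6119, 0.0988, 0.0868]
ee_rot: [0.601, 0.799, -0.001, -0.001]
ft_force: [-2.3, 0.5, 9.4]
grip_width: 0.181
grasp_force: 34.1
```

```bash
python3 l.py
```

```text
box x,y 0.13061569691613262 0.000258071101351412 F along -2.049053509340328 side 1.1454665136742466 [-2.3  0.5  9.4] grip 0.1811524772585692 34.064873456954956 22.475
```

Emit:
play_rows(plan=[0,0,0,0,0,0,0.55,0,0,0,0,0,0,0.55,0,0,0,0,0,0,0.55,0,0,0,0,0,0,0.55,0,0,0,0,0,-0.03,0.55,0,0,0,0,0,-0.07,0.55,0,0,0,0,0,-0.11,0.55,0,0,0,0,0,-0.11,0.55,0,0,0,0,0,-0.11,0.55])

```text
clock: 23.6
position: [0.6117, 0.099, 0.1953]
ee_rot: [0.601, 0.799, -0.002, -0.001]
ft_force: [0.1, 0.4, -0.3]
grip_width: 0.549
grasp_force: 0.0
```

```bash
python3 - <<'E'
from h import *
cv2.imwrite("pics/s5.png",viewer.camera("scene")[:,:,::-1])
m=viewer.camera_model("scene"); print("tab top if open",proj(m,box(.13,0,.116)), status.get_obs()["ft_force"])
E
```

```text
tab top if open [363.88629153 245.75681234] [ 0.55785565  0.36458294 -0.81813563]
```

View pics/s5.png

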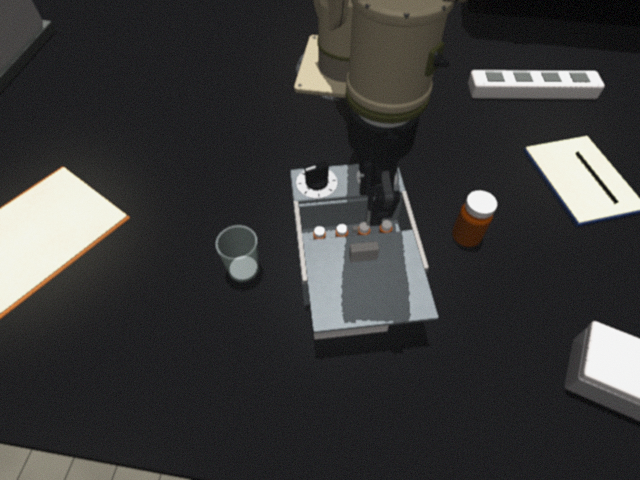

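The lid is open, with the tab top at (364,246) as predicted. The compartment is exposed, and the beaker, jar and tray have not moved.

```bash
python3 -c "
from workcell import manip; print(manip.hand_in())"
```

```text
the job is handed in; nothing more can be done
None
```

The box is open and the job is handed in (no verdict returned): left dial at 3, right dial caught at about 4.38 rad, lid slid about 84 mm by arm position and released, and the beaker, jar and tray left where they stood.

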